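# Centre the bud vase on the banding wheel

### The job

The little clay bud vase stands off-centre on the small banding wheel and has to be centred before it is decorated. With light taps or pushes of the fingertips low on the vase, without gripping or lifting it, nudge it to the middle of the wheel's head, so that its foot stands wholly inside the inner engraved ring. Do it gently, keep the vase from tipping over, and leave the other things on the bench where they are.

Things in the scene. Friction and masses are not known exactly. Their poses are not given: they have to be found in the camera images.
- vase: loose terracotta bud vase on the wheel's head, 64 mm high, 0.1-0.16 kg, round: foot 34 mm across, belly 39 mm at its widest, 13 mm above the foot, neck 17 mm at 50 mm, lip 22 mm. Origin: centre of the foot's underside; z up. Starts 13-22 mm off-centre. Slides if pushed slowly at the belly or lower, tips if pushed higher; a finger pointing down to below the belly touches only the belly
- wheel_centre (a point): centre of the top face of the banding wheel's head. The wheel does not move or turn: grey foot 92 mm across, flat round aluminium head 80 mm across, 14 mm thick, top 80 mm above the bench. On it two dark engraved circles about the centre: inner ring of radius 23 mm (the vase's foot, radius 17 mm, fits in it with 6 mm all round), outer ring of radius 34 mm. A shelf rack stands close behind
- canister_12: bystander: pigment canister with black snap lid, 36x39x54 mm, stands loose on the bench; origin under its centre
- canister_13: bystander: pigment canister with black snap lid, 34x40x54 mm, stands loose on the bench; origin under its centre
- canister_14: bystander: pigment canister with black snap lid, 37x42x51 mm, stands loose on the bench; origin under its centre
- clay_whistle: bystander: small glazed clay animal, 30x46x46 mm, stands loose on the bench; origin under its centre
- spice_jar: bystander: small glass jar with a cap, 45 mm across, 80 mm high, stands loose on the 7 mm glass plate on the bench; origin under its centre
- paint_tube: bystander: paint tube, 38x84x19 mm, lies loose on the 7 mm glass plate on the bench; origin under its centre
Mind the look-alikes: they are no part of the job. Leave any pink look-alike of the part that bears wheel_centre alone.

How it is judged:
At the end, for the whole second after the job is handed in: The vase stands upright and still on the head, with the centre of its foot within 6 mm of the head's centre, so that the foot is inside the inner ring (horizontal distance between vase and wheel_centre below 0.006 m and z of vase in the frame of wheel_centre between -0.003 and 0.003 m and angle between vase's own z axis and vertical below 0.06 rad and linear speed of vase below 0.01 m/s); the robot touches nothing.
It fails at once if the vase is tipped by more than 0.35 rad (angle between vase's own z axis and vertical above 0.35 rad).
It fails at once if the vase is lifted more than 8 mm off the head (z of vase in the frame of wheel_centre above 0.008 m).
It fails at once if the vase falls off the head (z of vase in the frame of wheel_centre below -0.01 m).
It fails at once if the fingers push or squeeze the vase with more than 10 N (contact force between the fingers and vase above 10 N).
It fails at once if a bystander is moved by more than 20 mm (distance of any of canister_12, canister_13, canister_14, clay_whistle, spice_jar, paint_tube from where it was at the start of the episode above 0.02 m).
It also fails if it takes over 64 s, if anything falls off the work surface, if the arm or the gripper's body presses on something with over 40 N, if the wrist force passes 120 N, or if a joint passes its speed limit or range.

### The arm

A 6-joint arm with a two-finger parallel gripper is mounted at the origin on the work surface; the furniture and walls round the work are solid. World frame = base frame: x ahead of the robot, y to its left, z up, the work surface at z = 0. Lengths are in m, angles in rad, forces in N, time in s.
With the tool pointing down it reaches from about 0.275 to 0.75 m from the base axis. Payload 10.2 kg.
Tool frame: the origin (TCP) lies midway between the tips of the shut fingers; the grasp point (between the pads) lies 19 mm behind it (env.hold_point_z is the distance from the TCP to the grasp point, in m); z points along the fingers, y is the line along which they close (so a half turn about z gives the same grasp; the last joint's range is limited). The gripper opens to 85 mm and grips with 20 to 120 N. Pads are 22 mm wide; open, the fingers measure 114 mm over their backs; the gripper's body (76 mm by 85 mm) begins 54 mm behind the grasp point. The pads swing forward as they close: fully open they stand 13 mm farther back than shut.
Start: joints at [-1.329, 0.313, 1.498, -0, 1.331, -0.223], TCP at [0.235, -0.469, 0.204] pointing down, gripper open.
Joint ranges: [-2.94, 2.94], [-0.97, 2.17], [0.19, 2.56], [-1.23, 4.37], [0.02, 3.11], [-2.88, 2.88]. Speed limits (rad/s): [2.39, 2.39, 3.01, 3.14, 3.14, 3.14].

### API

Orientations are given as a unit quaternion [x, y, z, w].
In Python, from bench import env, kinematics, monitor, eyes, job gives the robot as it stands. The module is installed in compiled form; this text tells all that it offers. Calls block until the motion is done:
- env.reach(position, orientation): joint-space move of the TCP to a pose.
- env.movel(position, velocity=0.15, frame=None, guard=None): straight line of the TCP; frame=None keeps the orientation; velocity is the mean speed in m/s. With guard (N) it stops when the force on the tool has changed by that much, and returns True; else False.
- env.set_joints(angles): joint-space move.
- env.release() and env.close_gripper(effort=None): open the fingers fully, or close them until they stop; effort is the grip in N (None keeps the last).
- env.hold(seconds).
- kinematics.ik(position, orientation): joint angles nearest the present ones, or None.
- monitor.sense(): the state.
- eyes.grab_frame(name): name is "side" or "top" or "wrist"; returns a dict with "frame" (384x512x3 uint8, red, green, blue), "mtx" (3x3 intrinsics, pixels), "view" (4x4, takes a point from world to camera coordinates). Camera axes: x right, y down, z forward; pixel columns grow to the right and rows downward; lengths in m; the calibration is good to about 2 mm. The wrist camera is an equidistant fisheye: a pixel r from the principal point sees the ray r / f radians off the axis. A picture is of the moment at which its call begins. There is no depth.
A pose or a line that the arm cannot do raises env.MotionError and nothing moves.
- job.hand_in(): hands the job in; it is judged then, once.
The state is a dict: "clock": time; "joints": joint angles; "qvel": joint speeds; "joint_efforts": joint torques, N m; "position": TCP position; "ee_rot": TCP orientation; "contact_force": force on the tool from outside, world axes, zero at the start; "ft_torque": the same for the moment, N m; "finger_gap": opening from 0.0 (shut) to 1.0 (fully open); "gripper_force": force on a finger pad.
Only numpy, scipy, OpenCV 4.12 (cv2) and the standard library are available. Lean on these libraries where they do the work, as an engineer would, in place of code of your own. Each camera call takes 0.05 s, during which the arm holds its last target. There are 200 camera calls.

## Working session

There is one attempt and no reset: what is moved stays moved. The work goes in short steps, each a Python script; the robot and the scene stay as the last script left them, time stands still between calls to the robot, and variables do not carry over. Pictures are saved under pics/ and viewed, at most 12 in all, crops included, and the job is handed in when it is done.

```bash
mkdir -p pics; python3 - <<'E'
from bench import env, kinematics, monitor, eyes, job
import cv2, numpy as np
for n in ("side","top"):
    d=eyes.grab_frame(n); cv2.imwrite(f"pics/{n}0.png",d["frame"][:,:,::-1]); print(n,d["mtx"].tolist(),np.round(d["view"],4).tolist())
s=monitor.sense();print(s["clock"],s["ee_rot"],s["position"],s["finger_gap"])
E
```

```text
side [[380.23700956063124, 0.0, 262.2951274864185], [0.0, 380.23700956063124, 185.48976632368007], [0.0, 0.0, 1.0]] [[0.9997, 0.0191, -0.0144, -0.3863], [0.0025, -0.682, -0.7314, -0.006], [-0.0238, 0.7311, -0.6818, 1.1075], [0.0, 0.0, 0.0, 1.0]]
top [[399.003093010233, 0.0, 260.9582411730361], [0.0, 399.003093010233, 192.41418807313616], [0.0, 0.0, 1.0]] [[-0.0206, -0.9998, -0.004, -0.0291], [-0.9982, 0.0208, -0.0563, 0.3595], [0.0564, 0.0028, -0.9984, 1.1351], [0.0, 0.0, 0.0, 1.0]]
0.1 [ 9.73115367e-01  2.30317544e-01 -1.01858564e-05 -5.57753082e-04] [ 0.23526072 -0.46905182  0.20312096] 1.001348270739589
```

View pics/top0.png

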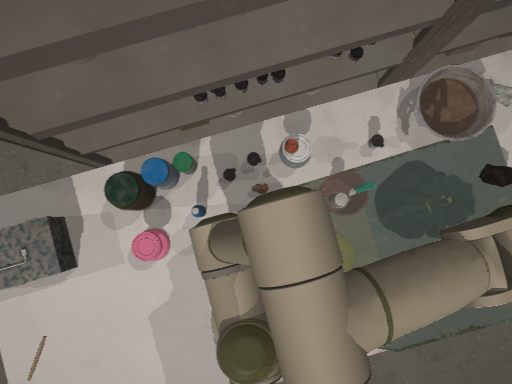

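View pics/side0.png

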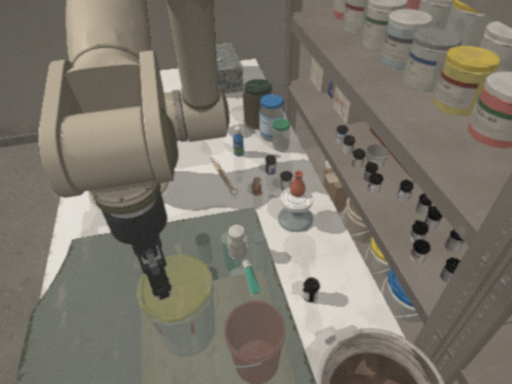

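```bash
cat > h.py <<'E'
import cv2, numpy as np
def ray(d,uv,z):
    R=d["view"][:3,:3];t=d["view"][:3,3];c=-R.T@t
    r=R.T@np.linalg.solve(d["mtx"],[uv[0],uv[1],1.]); return c+r*(z-c[2])/r[2]
def proj(d,P):
    p=d["view"][:3,:3]@np.asarray(P,float)+d["view"][:3,3]; q=d["mtx"]@p; return q[:2]/q[2]
E
python3 - <<'E'
from bench import eyes
from h import *
ims=[]
for n,(u,v),w in (("top",(297,151),40),("side",(296,200),40)):
    d=eyes.grab_frame(n); f=d["frame"]
    R=d["view"][:3,:3];print(n,"cam",-R.T@d["view"][:3,3], ray(d,(u,v),.08))
    ims.append(cv2.resize(f[v-w:v+w,u-w:u+w,::-1],(400,400),interpolation=cv2.INTER_CUBIC))
    hsv=cv2.cvtColor(f,cv2.COLOR_RGB2HSV)
    m=np.zeros(f.shape[:2],np.uint8);m[v-w:v+w,u-w:u+w]=1
    red=(((hsv[...,0]<14)|(hsv[...,0]>172))&(hsv[...,1]>110)&(hsv[...,2]>60)&(m>0)).astype(np.uint8)
    k,l,st,c=cv2.connectedComponentsWithStats(red)
    for i in range(1,k):
        if st[i,4]>15: print("red",st[i],c[i])
cv2.imwrite("pics/crop.png",np.hstack(ims))
E
```

```text
top cam [ 0.29422151 -0.03978005  1.15339767] [ 0.46518908 -0.13668105  0.08      ]
red [285 139  13  14 149] [291.0738255  145.65100671]
red [261 184   7   7  36] [263.77777778 187.47222222]
side cam [ 0.41255662 -0.80646455  0.74520385] [ 0.47328278 -0.14518464  0.08      ]
red [291 172  13  24 202] [297.32178218 184.9009901 ]
```

View pics/crop.png

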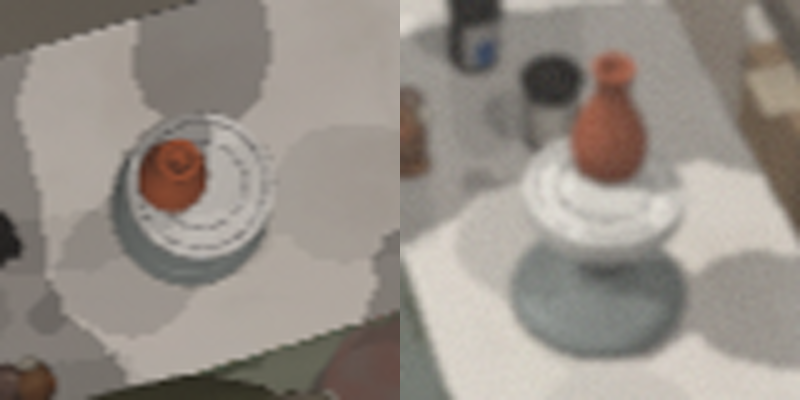

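```bash
cat >> h.py <<'E'
def measure(eyes, save=None, c0=(0.467,-0.137)):
    out={}; ims=[]
    th=np.linspace(0,2*np.pi,60)
    for n in ("top","side"):
        d=eyes.grab_frame(n); f=d["frame"]; u,v=np.round(proj(d,(*c0,.09))).astype(int); w=36
        S=6; im=cv2.resize(f[v-w:v+w,u-w:u+w],None,fx=S,fy=S,interpolation=cv2.INTER_CUBIC)
        full=lambda p:(np.asarray(p,float)+.5)/S-.5+[u-w,v-w]
        hsv=cv2.cvtColor(im,cv2.COLOR_RGB2HSV)
        red=(((hsv[...,0]<14)|(hsv[...,0]>172))&(hsv[...,1]>100)&(hsv[...,2]>50)).astype(np.uint8)
        k,l,st,c=cv2.connectedComponentsWithStats(red)
        # component nearest crop centre
        i=min((i for i in range(1,k) if st[i,4]>1500),key=lambda i:np.hypot(*(c[i]-w*S)))
        m=l==i; ys,xs=np.where(m)
        # belly: cast each contour pixel to belly height plane, least-squares widest circle (r=19.5)
        cs=max(cv2.findContours(m.astype(np.uint8),cv2.RETR_EXTERNAL,cv2.CHAIN_APPROX_NONE)[0],key=len)[:,0]
        if n=="top":
            P=np.array([ray(d,full(p),.093)[:2] for p in cs])
            cam=-d["view"][:3,:3].T@d["view"][:3,3]
            g=P.mean(0)
            away=(g-cam[:2])/np.linalg.norm(g-cam[:2])
            Q=P[(P-g)@away<0.004]   # lip/neck lean away from the camera
            from scipy.optimize import least_squares
            r=least_squares(lambda q:np.hypot(*(Q-q[:2]).T)-q[2],[*g,.0195],loss="soft_l1",f_scale=.001).x
            out["vase_top"]=r
        else:
            wid=np.array([(m[y]).sum() for y in range(m.shape[0])]); yb=wid.argmax()
            rows=[y for y in range(len(wid)) if wid[y]>=wid.max()-2]
            xm=np.mean([np.where(m[y])[0].mean() for y in rows])
            out["side_belly_line"]=ray(d,full((xm,np.mean(rows))),.093); out["side_w"]=wid.max()/S
            # foot's near edge on z=.08
            fb=ray(d,full((xm,ys.max())),.08); cam=-d["view"][:3,:3].T@d["view"][:3,3]
            a=(fb-cam)[:2];a/=np.linalg.norm(a); out["vase_side"]=fb[:2]+.017*a
        wh=((hsv[...,2]>165)&(hsv[...,1]<18)).astype(np.uint8)
        out["wh_"+n]=wh.sum()
        big=np.ascontiguousarray(im[...,::-1])
        for R,z,col in ((.04,.08,(0,255,0)),(.023,.08,(255,0,0))):
            pts=np.array([proj(d,(c0[0]+R*np.cos(t),c0[1]+R*np.sin(t),z)) for t in th])
            cv2.polylines(big,[np.round((pts-[u-w,v-w]+.5)*S).astype(int)],True,col,1)
        ims.append(cv2.resize(big,(400,400)))
    if save: cv2.imwrite(save,np.hstack(ims))
    return out
E
python3 - <<'E'
from bench import eyes
from h import *
d=eyes.grab_frame("top"); 
c=ray(d,(297.6,148.2),.08); print(c)
print(measure(eyes,"pics/m1.png",c[:2]))
E
```

```text
[ 0.47279817 -0.13850288  0.08      ]
{'vase_top': array([ 0.47627548, -0.11948732,  0.01722711]), 'wh_top': np.uint64(9054), 'side_belly_line': array([ 0.4767329 , -0.11257408,  0.093     ]), 'side_w': np.float64(13.5), 'vase_side': array([ 0.47819629, -0.11156601]), 'wh_side': np.uint64(19862)}
```

View pics/m1.png

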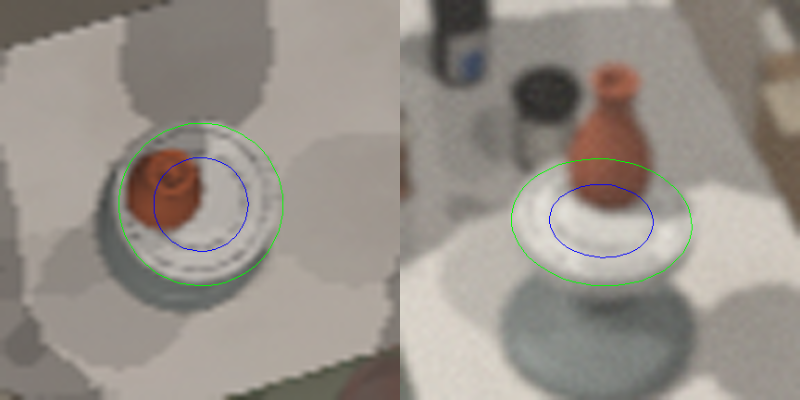

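```bash
cat >> h.py <<'E'
from scipy.ndimage import map_coordinates
from scipy.optimize import least_squares
def radial(d,c,z,lo,hi,dark,angs):
    """per angle: radius of the darkest line (dark) or strongest bright->dark edge"""
    g=cv2.cvtColor(d["frame"],cv2.COLOR_RGB2GRAY).astype(float); rs=np.arange(lo,hi,.0004); P=[]
    for a in angs:
        e=np.array([np.cos(a),np.sin(a)])
        uv=np.array([proj(d,(*(c+r*e),z)) for r in rs]); s=map_coordinates(g,[uv[:,1],uv[:,0]],order=3)
        q=s-np.linspace(s[0],s[-1],len(s)) if dark else np.gradient(s)
        i=q.argmin(); 
        if 1<i<len(rs)-2: P.append([*(c+rs[i]*e),q[i]])
    return np.array(P)
def circ(P,R,c):
    return least_squares(lambda q:np.hypot(*(P[:,:2]-q).T)-R,c,loss="soft_l1",f_scale=.001)
E
python3 - <<'E'
from bench import eyes
from h import *
ims=[]
for n in ("top","side"):
    d=eyes.grab_frame(n); d["frame"]=np.mean([eyes.grab_frame(n)["frame"].astype(float) for _ in range(6)],0).astype(np.uint8)
    c=np.array([.4738,-.1375])
    for R,dk,lo,hi in ((.04,False,.034,.046),(.034,True,.030,.038),(.023,True,.019,.027)):
        angs=np.radians(np.arange(0,360,4))
        away=[.02/ .0195,1] 
        va=np.arctan2(.019,.004); angs=angs[np.abs(np.angle(np.exp(1j*(angs-va))))>np.radians(75)]
        P=radial(d,c,.08,lo,hi,dk,angs); f=circ(P,R,c)
        free=least_squares(lambda q:np.hypot(*(P[:,:2]-q[:2]).T)-q[2],[*c,R],loss="soft_l1",f_scale=.001).x
        print(n,R,f.x.round(4),free.round(4),"med|res|",np.median(np.abs(f.fun)).round(4),len(P))
    u,v=np.round(proj(d,(*c,.09))).astype(int);w=28
    ims.append(cv2.resize(d["frame"][v-w:v+w,u-w:u+w,::-1],(400,400),interpolation=cv2.INTER_CUBIC))
im=np.hstack(ims).astype(float);cv2.imwrite("pics/c2.png",np.clip((im-60)*1.4,0,255))
E
```

```text
top 0.04 [ 0.4748 -0.1361] [ 0.4746 -0.1367  0.0395] med|res| 0.0004 51
top 0.034 [ 0.4749 -0.1364] [ 0.475  -0.1359  0.0344] med|res| 0.0003 52
top 0.023 [ 0.4746 -0.137 ] [ 0.4747 -0.1364  0.0234] med|res| 0.0003 52
side 0.04 [ 0.4744 -0.1349] [ 0.4742 -0.1356  0.0394] med|res| 0.0004 51
side 0.034 [ 0.4753 -0.1335] [ 0.4755 -0.1328  0.0344] med|res| 0.0003 22
side 0.023 [ 0.4745 -0.1352] [ 0.4746 -0.1349  0.0232] med|res| 0.0003 51[ WARN:0@27.721] global loadsave.cpp:1063 imwrite_ Unsupported depth image for selected encoder is fallbacked to CV_8U.
```

View pics/c2.png

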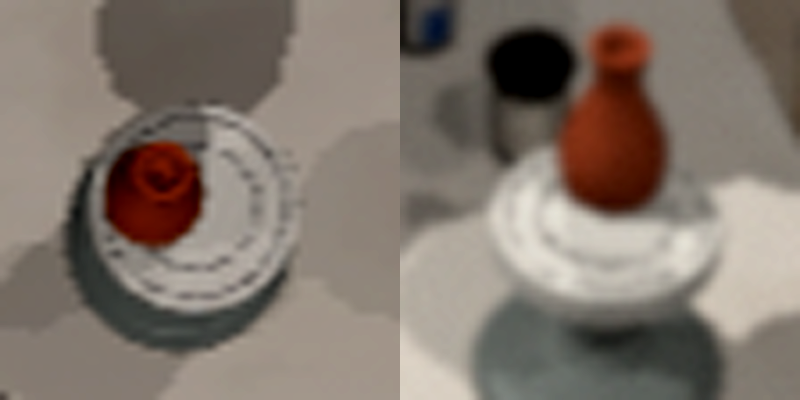

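```bash
python3 - <<'E'
from bench import eyes, kinematics, monitor
from h import *
t=eyes.grab_frame("top");s=eyes.grab_frame("side")
def tri(a,b):
    A=[];
    Pm=[d["mtx"]@d["view"][:3] for d in (t,s)]
    X=cv2.triangulatePoints(Pm[0],Pm[1],np.float64(a).reshape(2,1),np.float64(b).reshape(2,1))[:,0];X=X[:3]/X[3]
    return X.round(3),(proj(t,X)-a).round(1)
for a,b in (((201,96),(341,131)),((219,90),(348,143)),((241,84),(358,157)),((262,77),(370,170)),((278,73),(375,182)),((337,52),(405,186)),((356,54),(405,186)),((356,54),(427,215)),((297,148),(296,200))): print(a,b,*tri(a,b))
for z in (0,.1,.2,.3,.4): print(z,ray(t,(297,112),z).round(3),ray(t,(220,135),z).round(3),ray(s,(345,190),z).round(3))
for ang in (0,.5,-.5,np.pi/2,-1):
  q=[np.cos(ang/2),np.sin(ang/2),0,0]; print(ang,kinematics.ik([.4763,-.05,.2],q),kinematics.ik([.4763,-.08,.086],q))
E
```

```text
(201, 96) (341, 131) [0.616 0.119 0.101] [0. 0.]
(219, 90) (348, 143) [0.632 0.071 0.094] [0.  0.6]
(241, 84) (358, 157) [0.649 0.011 0.09 ] [-0.   0.1]
(262, 77) (370, 170) [ 0.669 -0.046  0.092] [ 0.  -0.6]
(278, 73) (375, 182) [ 0.677 -0.09   0.09 ] [-0.   0.4]
(337, 52) (405, 186) [ 0.687 -0.229  0.205] [ 0.  -0.6]
(356, 54) (405, 186) [ 0.668 -0.266  0.24 ] [ 0.1 -1.1]
(356, 54) (427, 215) [ 0.709 -0.285  0.173] [ 0.6 -6.4]
(297, 148) (296, 200) [ 0.474 -0.138  0.072] [0.  0.1]
0 [ 0.593 -0.147  0.   ] [0.53 0.08 0.  ] [ 0.621 -0.025  0.   ]
0.1 [ 0.567 -0.138  0.1  ] [0.509 0.069 0.1  ] [ 0.593 -0.13   0.1  ]
0.2 [ 0.541 -0.128  0.2  ] [0.489 0.059 0.2  ] [ 0.565 -0.235  0.2  ]
0.3 [ 0.515 -0.119  0.3  ] [0.469 0.049 0.3  ] [ 0.537 -0.34   0.3  ]
0.4 [ 0.489 -0.11   0.4  ] [0.448 0.038 0.4  ] [ 0.509 -0.445  0.4  ]
0 [-3.49884647e-01  2.14157431e-01  1.63621105e+00 -4.44089210e-16
  1.29122417e+00  1.22091168e+00] [-4.09599014e-01  3.54735345e-01  1.77506140e+00 -4.44089210e-16
  1.01179591e+00  1.16119731e+00]
0.5 [-3.49884647e-01  2.14157431e-01  1.63621105e+00 -4.44089210e-16
  1.29122417e+00  7.20911680e-01] [-4.09599014e-01  3.54735345e-01  1.77506140e+00 -4.44089210e-16
  1.01179591e+00  6.61197313e-01]
-0.5 [-3.49884647e-01  2.14157431e-01  1.63621105e+00 -4.44089210e-16
  1.29122417e+00  1.72091168e+00] [-4.09599014e-01  3.54735345e-01  1.77506140e+00 -4.44089210e-16
  1.01179591e+00  1.66119731e+00]
1.5707963267948966 [-3.49884647e-01  2.14157431e-01  1.63621105e+00 -4.44089210e-16
  1.29122417e+00 -3.49884647e-01] [-4.09599014e-01  3.54735345e-01  1.77506140e+00 -4.44089210e-16
  1.01179591e+00 -4.09599014e-01]
-1 [-3.49884647e-01  2.14157431e-01  1.63621105e+00 -4.44089210e-16
  1.29122417e+00  2.22091168e+00] [-4.09599014e-01  3.54735345e-01  1.77506140e+00 -4.44089210e-16
  1.01179591e+00  2.16119731e+00]
```

```bash
python3 - <<'E'
import cv2
a=cv2.imread("pics/side0.png")[40:300,220:512]; cv2.imwrite("pics/s2.png",cv2.resize(a,None,fx=2,fy=2,interpolation=cv2.INTER_CUBIC))
E
```

```text
(no output)
```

View pics/s2.png

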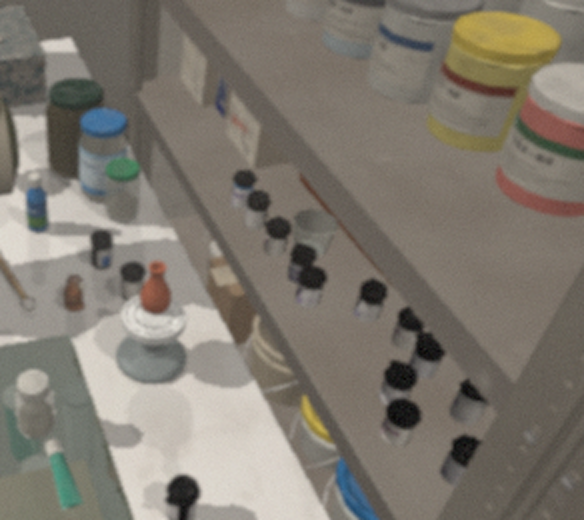

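```bash
cat > g.py <<'E'
import numpy as np
W=np.array([.4746,-.1362]); V=np.array([.4763,-.1195])
n=(W-V)/np.linalg.norm(W-V)
def quat(n): 
    a=np.arctan2(-n[1],-n[0]); return [np.cos(a/2),np.sin(a/2),0,0]
E
python3 - <<'E'
from bench import env, monitor, eyes
from h import *; from g import *
env.close_gripper(20)
p=monitor.sense()["position"]; env.movel([p[0],p[1],.27])
s=V-n*.046; q=quat(n)
env.reach([*s,.25],q); env.movel([*s,.15]); 
env.movel([*s,.087],velocity=.06); env.hold(.3)
st=monitor.sense(); print(st["clock"],st["position"],s,st["contact_force"],st["finger_gap"])
F=[]
for _ in range(10): env.hold(.05); F.append(monitor.sense()["contact_force"])
print(np.std(F,0),np.mean(F,0))
ims=[]
for k in ("side","top"):
    f=eyes.grab_frame(k); u,v=np.round(proj(f,(*W,.1))).astype(int); 
    ims.append(cv2.resize(f["frame"][v-50:v+50,u-50:u+50,::-1],(400,400),interpolation=cv2.INTER_CUBIC))
cv2.imwrite("pics/pre.png",np.hstack(ims))
E
```

```text
6.525 [ 0.48104597 -0.07375566  0.08714161] [ 0.48095856 -0.0737365 ] [-0.77189195 -1.26463951  0.6019143 ] -0.0010926503085103836
[0.3250528  0.46476159 0.36274838] [-0.08942993 -0.12705828  0.00795948]
```

View pics/pre.png

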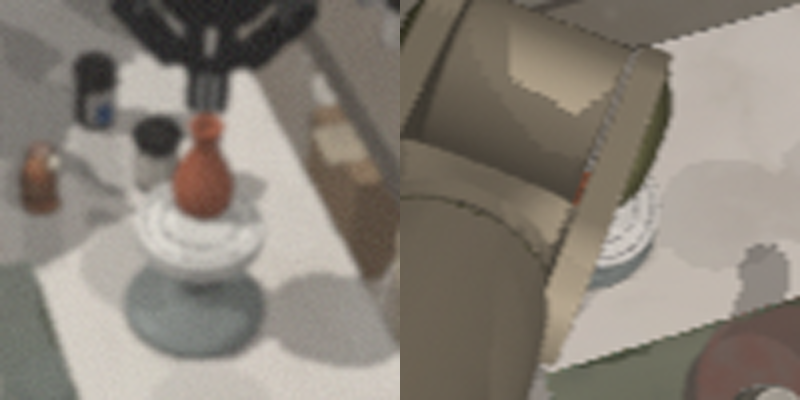

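```bash
python3 - <<'E'
from bench import env, monitor, eyes
from h import *; from g import *
def m():
    # side only
    try: o=measure(eyes,None,W)
    except Exception as e: print(e); return
    print(o["side_belly_line"],o["vase_side"],o["side_w"])
def side_m(): m()
side_m()
for gap in (.037,.0345,.0325):
    env.movel([*(W-n*gap),.087],velocity=.015 if gap<.037 else .02,guard=5 if gap<.037 else 5); env.hold(.2)
    s=monitor.sense(); print(gap,s["clock"],s["position"],W-n*gap,s["contact_force"]); side_m()
f=eyes.grab_frame("side"); u,v=np.round(proj(f,(*W,.1))).astype(int)
cv2.imwrite("pics/push.png",cv2.resize(f["frame"][v-35:v+35,u-35:u+35,::-1],(500,500),interpolation=cv2.INTER_CUBIC))
E
```

```text
min() iterable argument is empty
0.037 8.8167 [ 0.47837388 -0.09930467  0.08702229] [ 0.4783471  -0.09939023] [0.77623681 1.15644363 1.43345792]
min() iterable argument is empty
0.0345 9.3833 [ 0.47804336 -0.10190991  0.08691983] [ 0.47809392 -0.10187738] [0.28017033 1.2783557  1.00107109]
min() iterable argument is empty
0.0325 9.9167 [ 0.47787468 -0.10387509  0.08698407] [ 0.47789137 -0.10386709] [0.68431747 0.88603333 0.7641647 ]
min() iterable argument is empty
```

View pics/push.png

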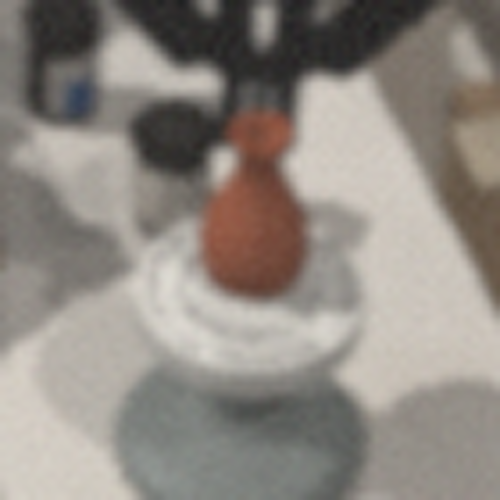

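```bash
python3 - <<'E'
from bench import env, monitor, eyes
from h import *; from g import *
env.movel([*(W-n*.0303),.087],velocity=.015,guard=5); env.hold(.2)
env.movel([*(W-n*.055),.087],velocity=.05)
env.movel([*(W-n*.055),.25]); p=monitor.sense()["position"]
env.set_joints([-1.329, 0.25, 1.45, 0, 1.35, -0.223]); env.hold(.3)
print(monitor.sense()["clock"]); print(measure(eyes,"pics/fin.png",W))
E
```

```text
14.3833
{'vase_top': array([ 0.47528392, -0.12901244,  0.01727245]), 'wh_top': np.uint64(6822), 'side_belly_line': array([ 0.47576854, -0.1243577 ,  0.093     ]), 'side_w': np.float64(13.166666666666666), 'vase_side': array([ 0.47731882, -0.12157043]), 'wh_side': np.uint64(17265)}
```

View pics/fin.png

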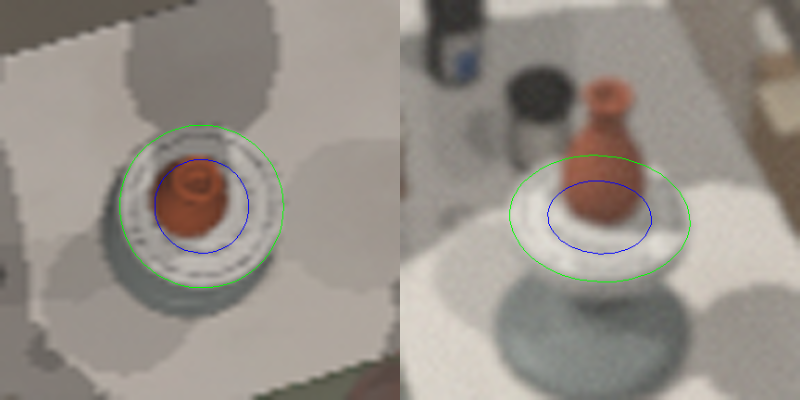

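```bash
python3 - <<'E'
from bench import env, monitor, eyes
from h import *; from g import *
q=quat(n)
env.reach([*(W-n*.06),.25],q); env.movel([*(W-n*.06),.15]); env.movel([*(W-n*.06),.087],velocity=.06)
env.movel([*(W-n*.034),.087],velocity=.03,guard=5)
print(env.movel([*(W-n*.0240),.087],velocity=.015,guard=5)); env.hold(.2); print(monitor.sense()["position"])
env.movel([*(W-n*.055),.087],velocity=.05)
env.movel([*(W-n*.055),.25])
env.set_joints([-1.329, 0.25, 1.45, 0, 1.35, -0.223]); env.hold(.3)
print(monitor.sense()["clock"]); print(measure(eyes,"pics/fin2.png",W))
E
```

```text
False
[ 0.4770099  -0.11229184  0.08696759]
24.2333
{'vase_top': array([ 0.47473977, -0.1354019 ,  0.01731343]), 'wh_top': np.uint64(6451), 'side_belly_line': array([ 0.47508473, -0.13237311,  0.093     ]), 'side_w': np.float64(13.5), 'vase_side': array([ 0.47671173, -0.12796234]), 'wh_side': np.uint64(16073)}
```

View pics/fin2.png

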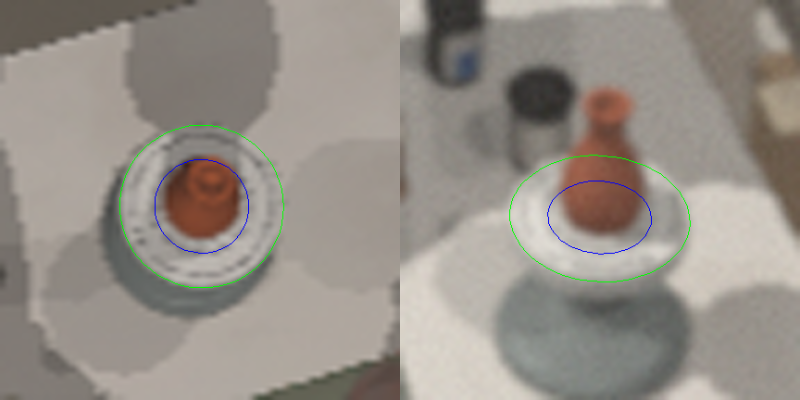

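```bash
python3 - <<'E'
from bench import eyes
from h import *; from g import *
ims=[]
for k,p in (("top",(212,178)),("side",(208,103))):
    d=eyes.grab_frame(k); u,v=np.round(proj(d,(*W,.09))).astype(int)
    px=np.array(p)*72/400-.5+[u-36,v-36]; print(k,"lip",ray(d,px,.144))
    fr=np.mean([eyes.grab_frame(k)["frame"].astype(float) for _ in range(6)],0)[v-32:v+16,u-24:u+24,::-1]
    im=cv2.resize(fr,(400,400),interpolation=cv2.INTER_CUBIC)
    im=np.clip(im*1.3,0,255).astype(np.uint8)
    c=np.array([.4748,-.1363]) if k=="top" else np.array([.4746,-.1350])
    for R,z,col in ((.017,.08,(255,0,0)),(.0195,.093,(0,255,0)),(.011,.144,(255,255,0)),(.023,.08,(0,0,0))):
        P=np.array([proj(d,(*(c+R*np.array([np.cos(t),np.sin(t)])),z)) for t in np.linspace(0,6.283,60)])
        cv2.polylines(im,[np.round((P-[u-24,v-32]+.5)*400/48).astype(int)],True,col,1)
    ims.append(im)
cv2.imwrite("pics/chk.png",np.hstack(ims))
E
```

```text
top lip [ 0.47664038 -0.13569419  0.144     ]
side lip [ 0.47552845 -0.13208551  0.144     ]
```

View pics/chk.png

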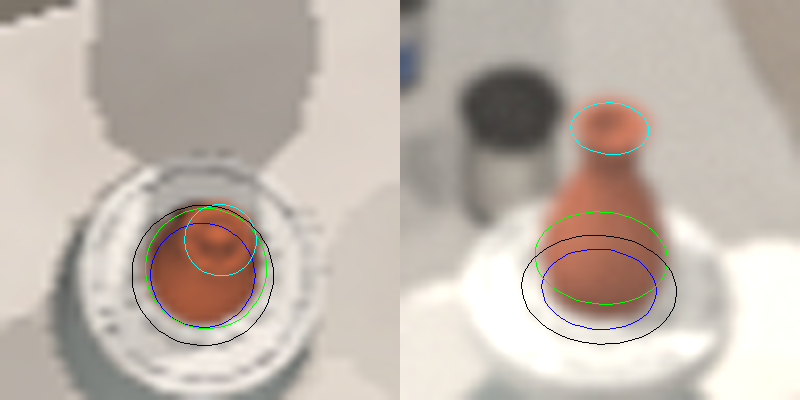

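```bash
python3 -c "
from bench import job
print(job.hand_in())"
```

```text
the job is handed in; nothing more can be done
None
```

I centred the vase with two slow fingertip pushes and handed the job in; the last pictures show it upright, its centre about 1–2 mm from the wheel's centre (limit 6 mm; the side camera's view of the foot alone read about 4 mm), with nothing else visibly disturbed, but the judge returned no result.

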